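# Stack the laser target and swing the retaining arm home

### The job

Build the laser test target: take the thick disc from the sloping rack and lay it flat and centred on the round plate of the target stage, then lay the disc with the hole centred on top of it, setting both down gently rather than dropping them. Then swing the stage's retaining arm over the stack until it is fully home against its stop. Leave the plain thin disc in the rack and do not disturb the other things on the bench.

Things in the scene. Friction and masses are not known exactly. Their poses are not given: they have to be found in the camera images.
- thick_disc: Solid aluminium disc, 60 mm across, 20 mm thick, lying in one of the rack's three pockets. Origin: centre of its underside (the face on the rack); z is its axis, off the rack face (30 degrees from vertical in the rack)
- thick_disc_center (a point): Centre of the thick disc, 10 mm above its underside
- holed_disc: Aluminium disc, 60 mm across, 10 mm thick, with a 24 mm round hole through its middle, in another pocket of the rack. Origin: centre of its underside; z is its axis
- holed_disc_center (a point): Centre of the holed disc, 5 mm above its underside
- plain_disc: Aluminium disc, 60 mm across, 10 mm thick, no hole, in the remaining pocket; it stays there. Origin: centre of its underside
- rack: Fixed black rack, 310 mm wide (y), 110 deep. Its face slopes 30 degrees, rising along the rack's +x (away from the robot), 18 to 78 mm high. Pockets at y = -100, 0, 100 mm, any disc in any: a disc lies on a 34 mm square pad 8 mm proud of the face, its lower rim on two 10 mm pins (22 mm tall, 22 mm either side of the middle); its sides along y are free. Origin: centre of underside, on the bench
- stage: Fixed target stage: dark base 200 x 130 x 10 mm with a round black plate, 90 mm across, whose flat top is 30 mm above the bench. Origin: on the bench under the plate's centre; its x points to the hinge post of the arm
- stage_top (a point): Centre of the round plate's top face, 30 mm above the bench; z up
- swing_arm (a joint): Angle of the retaining arm about its upright hinge, rad: 0 = fully home over the plate, against its stop; grows as the arm swings open (clockwise seen from above). Stiff with friction, stays where it is left. Starts at 1.15 to 1.6
- retainer_hinge (a point): Point on the arm's upright hinge axis, 85 mm from the plate's centre along the stage's +x, 63 mm above the bench. The steel arm (14 mm wide, 8 mm thick, underside 33 mm above the plate's top, so it clears the 30 mm stack) carries a ring (50 mm outside, 34 mm inside, centred 85 mm from the hinge) and ends in the grip
- retainer_grip (a point): Point on the axis of the arm's upright black grip: a round stub 14 mm thick, 125 mm from the hinge axis, standing 42 mm above the arm, its foot 71 mm and its top 113 mm above the bench; this point is 95 mm above the bench
- well_plate: Bystander: clear 24-well plate, 127 x 85 x 19 mm. Origin: centre of its underside
- saline_bottle: Bystander: white bottle, 48 mm across, 120 mm tall. Origin: centre of its underside
- wipes_box: Bystander: cardboard box, 110 x 70 x 50 mm. Origin: centre of its underside
- lens_jar: Bystander: glass jar, 60 mm across, 60 mm tall. Origin: centre of its underside
- lens_case: Bystander: white twin lens case, 30 x 66 x 14 mm. Origin: centre of its underside
- optics_wrench: Bystander: flat dark wrench with a black grip, 16 x 118 x 14 mm. Origin: centre of its underside
There are look-alikes about, which are no part of the job. Leave any green look-alike of the holed_disc alone. What is shaped like the thick_disc but yellow is not meant.

How it is judged:
By the outcome, as a careful person would: the job done as asked, in the order asked, and still so for the second after the job is handed in, with the robot touching nothing.
It also fails if it takes over 62 s, if anything falls off the work surface, if the arm or the gripper's body presses on something with over 40 N, if the wrist force passes 120 N, or if a joint passes its speed limit or range.

### The arm

A 6-joint arm with a two-finger parallel gripper is mounted at the origin on the work surface. World frame = base frame: x ahead of the robot, y to its left, z up, the work surface at z = 0. Lengths are in m, angles in rad, forces in N, time in s.
With the tool pointing down it reaches from about 0.375 to 0.975 m from the base axis. Payload 3.8 kg.
Tool frame: the origin (TCP) lies midway between the tips of the shut fingers; the grasp point (between the pads) lies 19 mm behind it (hold_point_z is the y of the grasp point in the tool frame, in m); y points along the fingers, x is the direction in which the jaws open and shut, and the axes are right-handed (so a half turn about y gives the same grasp; the last joint's range is limited). The gripper opens to 88 mm and grips with 3 to 60 N. Pads are 18 mm wide; open, the fingers measure 123 mm over their backs; the gripper's body (75 mm by 187 mm) begins 45 mm behind the grasp point.
Start: joints at [-1.257, 0.264, 1.604, -0, 1.274, -0.037], TCP at [0.232, -0.634, 0.239] pointing down, gripper open.
Joint ranges: [-2.63, 2.63], [-0.94, 2.18], [0.31, 2.57], [-1.31, 4.45], [0, 2.66], [-2.55, 2.55]. Speed limits (rad/s): [2.57, 2.57, 3.14, 3.14, 3.14, 3.14].

### API

Orientations are given as a unit quaternion [x, y, z, w].
In Python, from rig import goto, move_l, goto_joints, gripper_to, sleep, solve_ik, observe, snapshot, camera_model, MotionError, finish_job, hold_point_z gives the robot as it stands. Calls block until the motion is done:
- goto(position, orientation): joint-space move of the TCP to a pose.
- move_l(position, orientation=None, feed=0.15): straight line of the TCP; orientation=None keeps the orientation; feed is the mean speed in m/s.
- goto_joints(angles): joint-space move.
- gripper_to(opening, force=None): opening from 0.0 (shut) to 1.0 (fully open); force is the grip in N (None keeps the last); returns when the fingers have stopped.
- sleep(seconds).
- solve_ik(position, orientation): joint angles nearest the present ones, or None.
- observe(): the state.
- snapshot(name): name is "scene" or "top"; returns (picture, depth): 480x640x3 uint8, blue, green, red; 480x640 float32, m along the optical axis (not along the pixel's ray), 0 where there is no reading.
- camera_model(name): a dict with "K" (3x3 intrinsics, pixels), "pose" (4x4, takes a point from camera to world coordinates). Camera axes: x right, y up, looking along -z (the intrinsics and any distortion apply to the point x, -y, -z); pixel columns grow to the right and rows downward; lengths in m; the calibration is good to about 2 mm. A picture is of the moment at which its call begins. camera_model takes no time and is no camera call.
A pose or a line that the arm cannot do raises MotionError and nothing moves.
- finish_job(): hands the job in, once; it reports no verdict.
The state is a dict: "time_s": time; "q": joint angles; "qd": joint speeds; "joint_torque": joint torques, N m; "eef_pos": TCP position; "orientation": TCP orientation; "contact_force": force on the tool from outside, world axes, zero at the start; "moment": the same for the moment, N m; "opening": opening from 0.0 (shut) to 1.0 (fully open).
Only numpy, scipy, OpenCV 4.12 (cv2) and the standard library are available. Lean on these libraries where they do the work, as an engineer would, in place of code of your own. Each camera call takes 0.05 s, during which the arm holds its last target. There are 200 camera calls.

## Working session

There is one attempt and no reset: what is moved stays moved. The work goes in short steps, each a Python script; the robot and the scene stay as the last script left them, time stands still between calls to the robot, and variables do not carry over. Pictures are saved under pics/ and viewed, about 8 in all and at most 12, crops included, and the job is handed in when it is done.

```bash
ls; mkdir -p pics; python3 - <<'E'
from rig import *
import cv2,numpy as np
for n in("scene","top"):
    p,d=snapshot(n); cv2.imwrite(f"pics/{n}0.png",p); np.save(f"{n}0.npy",d)
    c=camera_model(n); print(n,{k:(np.round(v,4).tolist() if not isinstance(v,str) else v) for k,v in c.items()})
o=observe();print({k:np.round(v,3).tolist() for k,v in o.items()},hold_point_z)
E
```

```text
pics
scene {'K': [[467.5354, 0.0, 307.5833], [0.0, 467.5354, 236.0615], [0.0, 0.0, 1.0]], 'pose': [[0.5359, -0.6336, 0.558, 1.1521], [0.8441, 0.416, -0.3384, -0.3697], [-0.0177, 0.6523, 0.7577, 0.8408], [0.0, 0.0, 0.0, 1.0]]}
top {'K': [[573.0842, 0.0, 319.1957], [0.0, 573.0842, 234.7907], [0.0, 0.0, 1.0]], 'pose': [[-0.0078, 0.985, -0.1722, 0.3907], [-0.9999, -0.0064, 0.0087, -0.0154], [0.0075, 0.1723, 0.985, 1.272], [0.0, 0.0, 0.0, 1.0]]}
{'time_s': 0.1, 'q': [-1.257, 0.265, 1.605, 0.0, 1.274, -0.037], 'qd': [-0.002, -0.0, -0.002, -0.0, 0.001, 0.0], 'joint_torque': [0.0, -50.362, -35.807, 0.073, 0.023, -0.0], 'eef_pos': [0.232, -0.633, 0.238], 'orientation': [-0.579, 0.406, -0.405, 0.58], 'contact_force': [0.523, -0.83, -0.129], 'moment': [0.036, 0.021, 0.047], 'opening': 1.0} -0.0187
```

View pics/top0.png

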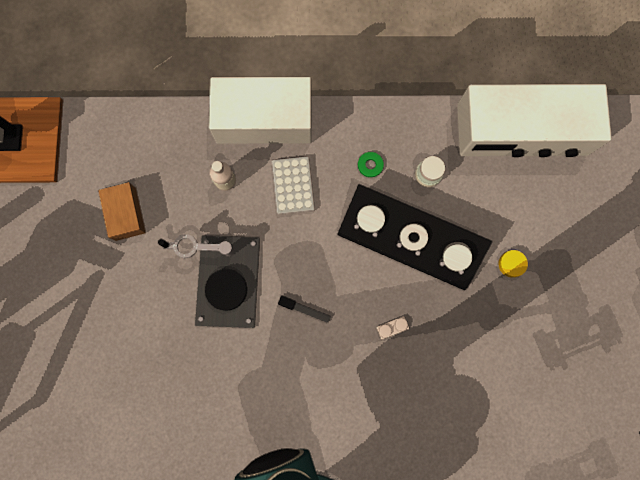

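View pics/scene0.png

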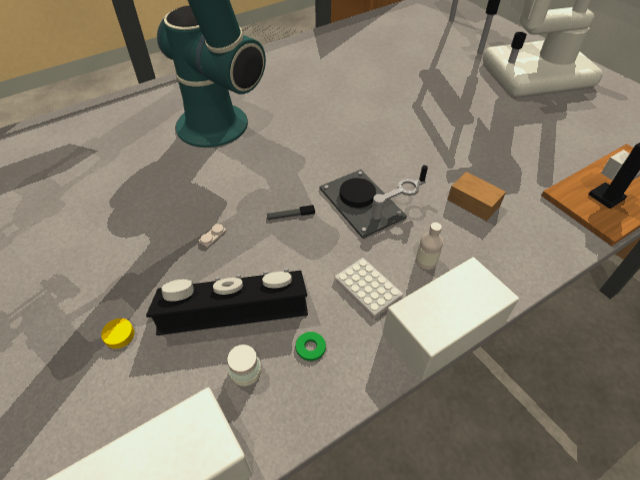

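The top view shows a holed disc at (413,237), and white discs at (371,218) and (457,257). The scene view shows the thick one on the left at (177,290), which corresponds to top (457,257). Possible mix-ups:
- **Plain disc:** top (371,218).
- **Yellow disc:** (513,263), to be left alone.
- **Green ring:** (370,164), to be left alone.

The stage plate is at (226,289), the hinge at about (224,247) and the grip at about (163,243).

```bash
cat > h.py <<'E'
import numpy as np, cv2
from rig import *
def cloud(n,d):
    c=camera_model(n);K=np.array(c["K"]);P=np.array(c["pose"])
    v,u=np.mgrid[0:480,0:640]
    X=np.stack([(u-K[0,2])/K[0,0]*d,-(v-K[1,2])/K[1,1]*d,-d,np.ones_like(d)],-1)
    return (X@P.T)[...,:3]
def proj(n,p):
    c=camera_model(n);K=np.array(c["K"]);q=np.linalg.inv(c["pose"])@np.append(p,1)
    return np.array([K[0,2]-K[0,0]*q[0]/q[2],K[1,2]+K[1,1]*q[1]/q[2]])
def ray(n,uv,z):
    c=camera_model(n);K=np.array(c["K"]);P=np.array(c["pose"])
    r=P[:3,:3]@np.array([(uv[0]-K[0,2])/K[0,0],-(uv[1]-K[1,2])/K[1,1],-1]);o=P[:3,3]
    return o+r*(z-o[2])/r[2]
E
python3 - <<'E'
from h import *
for n,seeds in (("top",[(361,212),(403,240),(450,254)]),("scene",[(277,279),(217,289),(177,287)])):
    im=cv2.imread(f"pics/{n}0.png");d=np.load(f"{n}0.npy");C=cloud(n,d)
    print(n,"bench z",np.median(C[380:400,300:340,2]) if n=="top" else C[250,120])
    m0=(im.min(2)>120).astype(np.uint8)
    for s in seeds:
        lab=cv2.connectedComponents(m0)[1];m=(lab==lab[s[1],s[0]])&(d>0)
        p=C[m];c=np.median(p,0);
        for _ in range(3):
            A=np.c_[p[:,:2],np.ones(len(p))];k=np.linalg.lstsq(A,p[:,2],rcond=None)[0];r=p[:,2]-A@k;p=p[abs(r)<.002+0*r] if (abs(r)<.002).sum()>30 else p
        nn=np.r_[-k[:2],1];nn/=np.linalg.norm(nn)
        e1=np.cross(nn,[0,0,1]);e1/=np.linalg.norm(e1);e2=np.cross(nn,e1)
        mu=p.mean(0);q=np.c_[(p-mu)@e1,(p-mu)@e2].astype(np.float32)
        (a,b),R=cv2.minEnclosingCircle(q);cc=mu+a*e1+b*e2
        print(s,m.sum(),len(p),"ctr",cc.round(4),"R",round(R,4),"mean",mu.round(4),"n",nn.round(3),"tilt",np.degrees(np.arccos(nn[2])).round(1),"res",r.std().round(4))
d=np.load("top0.npy");C=cloud("top",d)
for uv in [(226,289),(224,247),(186,245),(163,243),(164,244),(161,242),(205,246),(201,319),(250,321),(254,243)]: print(uv,C[uv[1],uv[0]].round(4))
# plate circle
im=cv2.imread("pics/top0.png");z=C[...,2];v,u=np.mgrid[0:480,0:640]
m=(z>.024)&(z<.036)&(abs(u-226)<30)&(abs(v-289)<30);p=C[m];(a,b),R=cv2.minEnclosingCircle(p[:,:2].astype(np.float32));print("plate",m.sum(),a,b,R,p.mean(0),np.median(p[:,2]))
def big(im,x,y,w,h,f):return cv2.resize(im[y:y+h,x:x+w],None,fx=f,fy=f,interpolation=cv2.INTER_CUBIC)
s=cv2.imread("pics/scene0.png")
a=big(im,330,175,190,120,4);b=big(im,145,220,130,115,5)
cv2.imwrite("pics/c1.png",np.vstack([cv2.resize(big(s,140,260,180,80,4),(760,320)),cv2.resize(big(s,310,155,140,80,5)[:,:],(760,280))[:270]]))
cv2.imwrite("pics/c2.png",np.vstack([cv2.resize(a,(400,253)),cv2.resize(b,(400,347))]))
cv2.imwrite("pics/c2.png",b)
E
```

```text
top bench z -2.2228121573819593e-05
(361, 212) 567 291 ctr [ 0.637  -0.1367  0.0657] R 0.0297 mean [ 0.6362 -0.1376  0.0655] n [-0.454  0.209  0.866] tilt 30.0 res 0.0011
(403, 240) 468 226 ctr [ 0.5962 -0.2279  0.0657] R 0.0292 mean [ 0.5967 -0.2293  0.0662] n [-0.463  0.203  0.863] tilt 30.4 res 0.0011
(450, 254) 618 287 ctr [ 0.5487 -0.313   0.072 ] R 0.0337 mean [ 0.5499 -0.3172  0.0737] n [-0.472  0.211  0.856] tilt 31.1 res 0.0011
scene bench z [ 0.327276   -0.38358078 -0.00134387]
(277, 279) 95311 3542 ctr [0.5369 0.2701 0.0118] R 0.6162 mean [ 0.2091  0.3638 -0.0006] n [-0.034  0.015  0.999] tilt 2.1 res 0.0011
(217, 289) 95311 3542 ctr [0.5369 0.2701 0.0118] R 0.6162 mean [ 0.2091  0.3638 -0.0006] n [-0.034  0.015  0.999] tilt 2.1 res 0.0011
(177, 287) 523 132 ctr [ 0.5151 -0.3195  0.0421] R 0.0728 mean [ 0.5384 -0.3144  0.0595] n [-0.614  0.198  0.764] tilt 40.1 res 0.0011
(226, 289) [0.49   0.1756 0.0327]
(224, 247) [0.5756 0.1756 0.0719]
(186, 245) [ 0.5924  0.2731 -0.0039]
(163, 243) [0.5784 0.2938 0.1127]
(164, 244) [0.5774 0.2934 0.1061]
(161, 242) [0.5807 0.2983 0.1115]
(205, 246) [0.5784 0.2162 0.0697]
(201, 319) [0.4269 0.2314 0.014 ]
(250, 321) [0.4217 0.125  0.0151]
(254, 243) [0.594  0.119  0.0084]
plate 1334 0.4907229542732239 0.1776208132505417 0.04521428048610687 [0.49032971 0.17734355 0.02992082] 0.02993549089561698
```

View pics/c1.png

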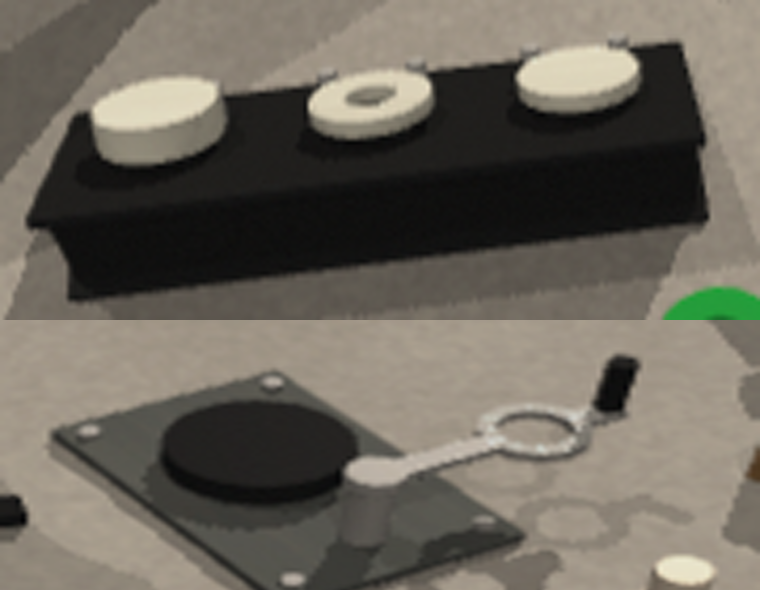

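View pics/c2.png

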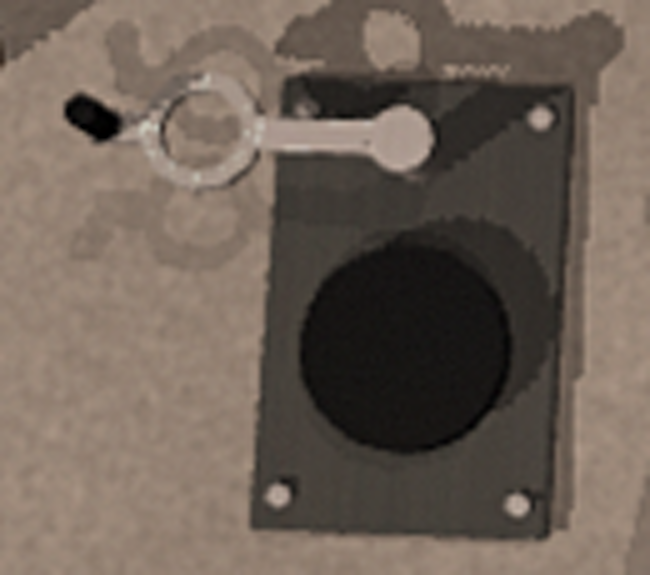

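The thick disc is the one at top (457,257), scene (177,290): its side wall is clearly tall in the crop. The plain disc is at the other end and the arm is open at about 90°. Next I'll move to a hover over the thick disc, overlay the model on both views, and check the fingertip height.

```bash
cat >> h.py <<'E'
from scipy.spatial.transform import Rotation as Rn
yaw=np.radians(-24.1)
xr=np.array([np.cos(yaw),np.sin(yaw),0]);yr=np.array([-xr[1],xr[0],0])
n=-.5*xr+np.array([0,0,np.cos(np.pi/6)])
H=np.array([.596,-.2283,.0655])       # holed disc, top face centre
HU=H-.010*n; TU=HU-.1*yr              # undersides
plate=np.array([.4905,.1775,.030]); sy=np.radians(-1.8)
sx=np.array([np.cos(sy),np.sin(sy),0]); hinge=plate+.085*sx
def ori(x,y): return Rn.from_matrix(np.c_[x,y,np.cross(x,y)]).as_quat()
def pick(pos,x,y):
    q0=np.array(observe()["q"]);best=None
    for s in(1,-1):
        j=solve_ik(pos,ori(s*x,y))
        if j is not None and (best is None or abs(np.array(j)-q0).max()<best[0]): best=(abs(np.array(j)-q0).max(),ori(s*x,y),j)
    return best
def st(t=""):
    o=observe();print(t,"t",round(o["time_s"],2),np.round(o["eef_pos"],4),"F",np.round(o["contact_force"],1),"open",round(o["opening"],3),"q",np.round(o["q"],2))
    return o
def circ(c,n,r):
    a=np.cross(n,[1,0,0]);a/=np.linalg.norm(a);b=np.cross(n,a)
    return [c+r*(np.cos(t)*a+np.sin(t)*b) for t in np.linspace(0,2*np.pi,60)]
E
python3 - <<'E'
from h import *
im=[]
for nm,(x,y,w,h) in(("top",(330,175,190,120)),("scene",(140,260,190,90))):
    p=cv2.resize(cv2.imread(f"pics/{nm}0.png")[y:y+h,x:x+w],None,fx=4,fy=4,interpolation=cv2.INTER_CUBIC)
    for c,r in((HU+.01*n,.03),(HU+.01*n,.012),(HU+.1*yr+.01*n,.03),(TU+.02*n,.03),(TU,.03)):
        pts=np.array([(proj(nm,k)-[x,y]+.5)*4 for k in circ(c,n,r)]).round().astype(np.int32)
        cv2.polylines(p,[pts],True,(0,0,255),1)
    im.append(p)
cv2.imwrite("pics/ov.png",cv2.resize(np.vstack(im),(679,600*1) if 0 else None,fx=.71,fy=.71))
for u in [(161,240.6),(166,245)]:print(ray("top",u,.113 if u[0]==161 else .071))
st()
P=TU+.10*n
b=pick(P,yr,-n);print(b)
gripper_to(.84)
goto(P,b[1]);st("hover")
p,d=snapshot("scene");cv2.imwrite("pics/hov.png",cv2.resize(p[180:340,90:290],None,fx=3.5,fy=3.5));np.save("hov.npy",d)
# fingertip height: points within the finger zone expressed along n above TU
C=cloud("scene",d);L=C-TU;a=L@n;y=L@yr;x=L@xr
m=(abs(x)<.02)&(abs(y)>.03)&(abs(y)<.065)&(a>.045)&(a<.14)
print(m.sum(),"tips along n",np.percentile(a[m],[0,1,3,10]),"tcp at .10; y:",np.percentile(abs(y[m]),[1,50,99]))
E
```

```text
[0.58337233 0.29801462 0.113     ]
[0.58084525 0.29843491 0.071     ]
 t 0.1 [ 0.2318 -0.6333  0.2375] F [ 0.5 -0.8 -0.1] open 1.0 q [-1.26  0.26  1.61  0.    1.27 -0.04]
(np.float64(1.2101846013888222), array([ 0.27195347, -0.41957277,  0.72672135, -0.47103724]), array([-0.63181645, -0.07380634,  2.25195626,  0.23794968,  0.460803  ,
        1.1732982 ]))
hover t 2.14 [ 0.5146 -0.3021  0.1443] F [ 1.1  0.3 -0. ] open 0.838 q [-0.63 -0.07  2.25  0.24  0.46  1.17]Traceback (most recent call last):
  File "<stdin>", line 20, in <module>
    return _quantile_unchecked(
        a, q, axis, out, overwrite_input, method, keepdims, weights)
    return _ureduce(a,
                    func=_quantile_ureduce_func,
    ...<5 lines>...
                    overwrite_input=overwrite_input,
                    method=method)
    r = func(a, **kwargs)
    result = _quantile(arr,
                       quantiles=q,
    ...<2 lines>...
                       out=out,
                       weights=wgt)
    slices_having_nans = np.isnan(arr[-1, ...])
                                  ~~~^^^^^^^^^
IndexError: index -1 is out of bounds for axis 0 with size 0
```

View pics/ov.png

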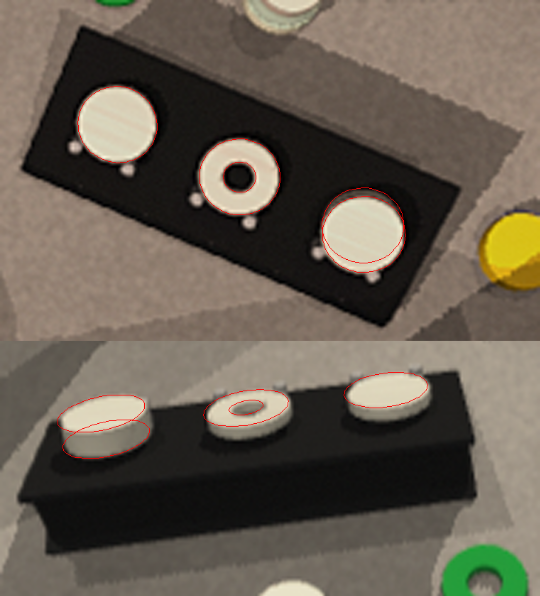

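View pics/hov.png

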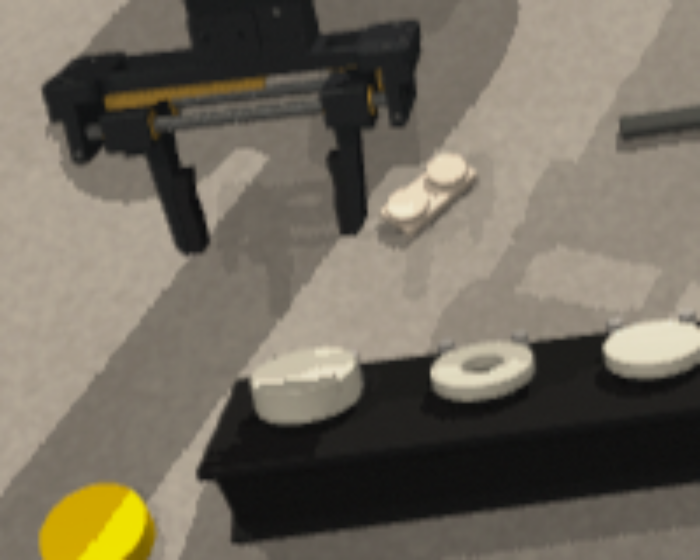

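The overlays fit within about 1 mm in both views, and the fingers run on parallel rails with clear space on either side. Grasping the thick disc now.

```bash
python3 - <<'E'
from h import *
q=observe()["orientation"];P=TU+.10*n
for s in(1,-1):print("tip px",((proj("scene",P+s*.042*yr)-[90,180])*3.5).round())
move_l(TU+.03*n,feed=.12);st("near")
move_l(TU+.002*n,feed=.04);st("at")
gripper_to(.5,25);st("grip")
move_l(TU+.015*n,feed=.04)
move_l(TU+.11*n,feed=.15);st("up")
for nm in("top","scene"):
    p,d=snapshot(nm);cv2.imwrite(f"pics/g_{nm}.png",p)
a=cv2.imread("pics/g_scene.png")[180:340,90:310];cv2.imwrite("pics/g.png",cv2.resize(a,None,fx=3,fy=3))
E
```

```text
tip px [348. 227.]
tip px [195. 246.]
near t 2.92 [ 0.5461 -0.3158  0.083 ] F [-0.6 -1.2  0.3] open 0.84 q [-0.62  0.09  2.23  0.31  0.33  1.11]
at t 3.77 [ 0.5588 -0.3212  0.0585] F [0.4 0.5 0. ] open 0.839 q [-0.61  0.15  2.21  0.35  0.28  1.07]
grip t 4.14 [ 0.5589 -0.3212  0.0589] F [-0.8  0.3  0.6] open 0.675 q [-0.61  0.15  2.21  0.35  0.28  1.07]
up t 5.4 [ 0.5091 -0.299   0.1513] F [ 0.3 -0.4 -1.3] open 0.674 q [-0.63 -0.1   2.25  0.23  0.48  1.18]
```

View pics/g.png

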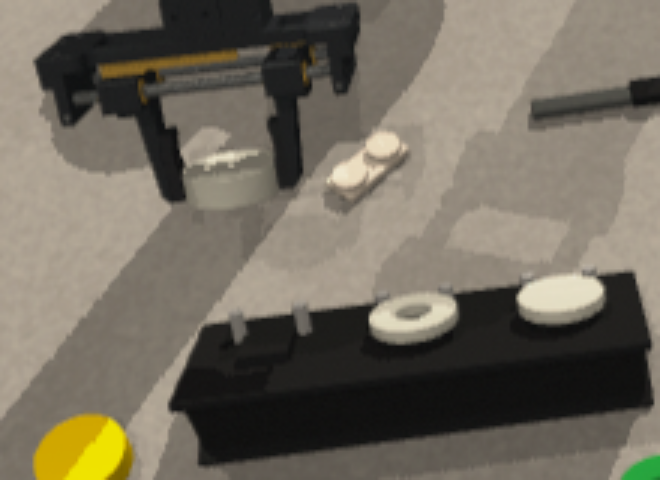

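```bash
cat >> h.py <<'E'
syv=np.array([-sx[1],sx[0],0]); dn=np.array([0,0,-1.])
def place(zu,t,opn=.80):
    A=plate*[1,1,0]+[0,0,zu+t+.10]
    b=pick(A,syv,dn);goto(A,b[1]);st("above")
    z=zu+t+.006;move_l([A[0],A[1],z+.01],feed=.15);move_l([A[0],A[1],z],feed=.04);sleep(.2)
    f0=np.mean([observe()["contact_force"][2] for _ in range(3)])
    for i in range(20):
        z-=.0007;move_l([A[0],A[1],z],feed=.02);f=observe()["contact_force"][2]
        if f-f0>4:break
    print("steps",i,"dF",f-f0,"z err",z-zu-t);st("down")
    gripper_to(opn,25);sleep(.2);st("rel")
    move_l([A[0],A[1],zu+t+.04],feed=.08);move_l([A[0],A[1],zu+t+.11],feed=.2);st("clear")
E
python3 - <<'E'
from h import *
place(.030,.002)
P=HU+.10*n;b=pick(P,yr,-n);goto(P,b[1]);st("hover2")
p,d=snapshot("top");np.save("t1.npy",d);cv2.imwrite("pics/t1.png",p)
c=cv2.resize(p[220:335,145:275],None,fx=5,fy=5,interpolation=cv2.INTER_CUBIC)
for ctr,r in((plate,.045),(plate+[0,0,.02],.03)):
    cv2.polylines(c,[np.array([(proj("top",k)-[145,220]+.5)*5 for k in circ(ctr,np.array([0,0,1.]),r)]).round().astype(np.int32)],True,(0,0,255),1)
cv2.imwrite("pics/t1c.png",c)
C=cloud("top",d);z=C[...,2];m=(abs(C[...,0]-.49)<.05)&(abs(C[...,1]-.1775)<.05)&(z>.044)&(z<.056)
q=C[m];print(m.sum(),cv2.minEnclosingCircle(q[:,:2].astype(np.float32)),q.mean(0))
E
```

```text
above t 7.22 [0.4907 0.1768 0.1319] F [ 0.7  0.8 -0.6] open 0.674 q [ 0.3   0.07  2.04 -0.    1.03  1.9 ]
steps 9 dF 8.352945731556714 z err -0.0009999999999999922
down t 11.03 [0.4907 0.1776 0.0319] F [-3.2 -1.2  7.2] open 0.676 q [0.3  0.2  2.11 0.   0.83 1.9 ]
rel t 11.6 [0.4904 0.1775 0.0309] F [ 0.7 -0.2  0.4] open 0.799 q [0.3  0.2  2.11 0.   0.83 1.9 ]
clear t 12.77 [0.4902 0.1774 0.1415] F [-0.8 -0.7 -1.2] open 0.797 q [0.3  0.06 2.03 0.   1.05 1.9 ]
hover2 t 14.21 [ 0.5551 -0.2093  0.1432] F [ 0.4 -0.3 -0.8] open 0.798 q [-0.4  -0.08  2.26 -0.03  0.44  1.62]
614 ((0.489918053150177, 0.1777104139328003), 0.030173471197485924) [0.48961735 0.17733265 0.04970356]
```

View pics/t1c.png

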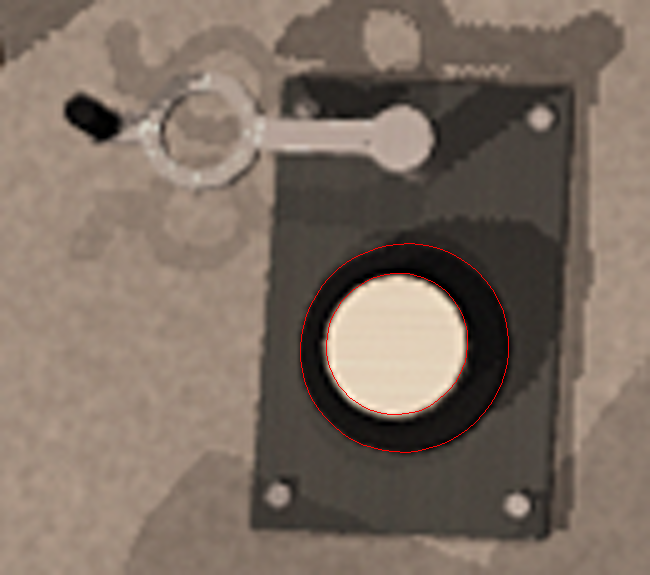

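The thick disc lies flat at z 0.0497, within 1 mm of the plate's centre. Next, the holed disc.

```bash
python3 - <<'E'
from h import *
move_l(HU+.03*n,feed=.12)
move_l(HU+.0015*n,feed=.04);st("at")
gripper_to(.5,25);o=st("grip")
move_l(HU+.012*n,feed=.04)
move_l(HU+.11*n,feed=.15);o=st("up")
if not .65<o["opening"]<.7: raise SystemExit("grip?")
place(.050,.0015)
# stage the hand above the open arm grip for the next step, looking from above first
p,d=snapshot("scene");cv2.imwrite("pics/s2.png",p)
E
```

```text
at t 15.86 [ 0.5999 -0.23    0.0581] F [ 0.5 -0.3  0.1] open 0.802 q [-0.4   0.15  2.22 -0.04  0.25  1.63]
grip t 16.19 [ 0.5999 -0.23    0.0584] F [0.4 0.6 1.2] open 0.681 q [-0.4   0.15  2.22 -0.04  0.25  1.63]
up t 17.4 [ 0.5501 -0.2078  0.1515] F [-1.   0.9 -0.9] open 0.669 q [-0.4  -0.1   2.26 -0.03  0.46  1.62]
above t 18.83 [0.4905 0.1767 0.1511] F [-0.9  0.4 -0.5] open 0.678 q [ 0.3   0.05  2.02 -0.    1.07  1.9 ]
steps 9 dF 9.106782147021434 z err -0.0009999999999999926
down t 22.64 [0.4906 0.1775 0.0515] F [-3.7 -1.   8.2] open 0.679 q [0.3  0.17 2.1  0.   0.87 1.9 ]
rel t 23.21 [0.4904 0.1775 0.0503] F [ 0.4  0.1 -0.2] open 0.799 q [ 0.3   0.17  2.1  -0.    0.87  1.9 ]
clear t 24.38 [0.4903 0.1774 0.1609] F [-0.1 -0.8  0.4] open 0.8 q [0.3  0.04 2.01 0.   1.09 1.9 ]
```

```bash
cat >> h.py <<'E'
def G(a,z=.082): return np.r_[hinge[:2]+.125*np.array([np.cos(a),np.sin(a)]),z]
def tg(a): return np.array([-np.sin(a),np.cos(a),0])
a0=np.radians(87); a1=np.pi+sy
E
python3 - <<'E'
from h import *
p,d=snapshot("top");C=cloud("top",d);z=C[...,2]
m=(abs(C[...,0]-.49)<.05)&(abs(C[...,1]-.1775)<.05)&(z>.054)&(z<.066);q=C[m]
print("stack",m.sum(),cv2.minEnclosingCircle(q[:,:2].astype(np.float32)),q.mean(0))
c=cv2.resize(p[220:335,145:275],None,fx=5,fy=5,interpolation=cv2.INTER_CUBIC)
up=np.array([0,0,1.])
for ctr,r in((plate+[0,0,.03],.03),(G(a0,.113),.007),(G(a0,.071),.007)):
    cv2.polylines(c,[np.array([(proj("top",k)-[145,220]+.5)*5 for k in circ(ctr,up,r)]).round().astype(np.int32)],True,(0,0,255),1)
cv2.imwrite("pics/t2c.png",c)
for s in(1,-1):
    print(s,[None if (j:=solve_ik(G(a),ori(s*tg(a),dn))) is None else round(j[5],2) for a in np.linspace(a0,a1+.1,6)])
E
```

```text
stack 104 ((0.49093520641326904, 0.17234569787979126), 0.029034143313765526) [0.4971605  0.17070396 0.05973557]
1 [None, None, None, None, np.float64(2.22), np.float64(1.8)]
-1 [np.float64(0.49), np.float64(0.17), np.float64(-0.17), np.float64(-0.53), np.float64(-0.92), np.float64(-1.34)]
```

View pics/t2c.png

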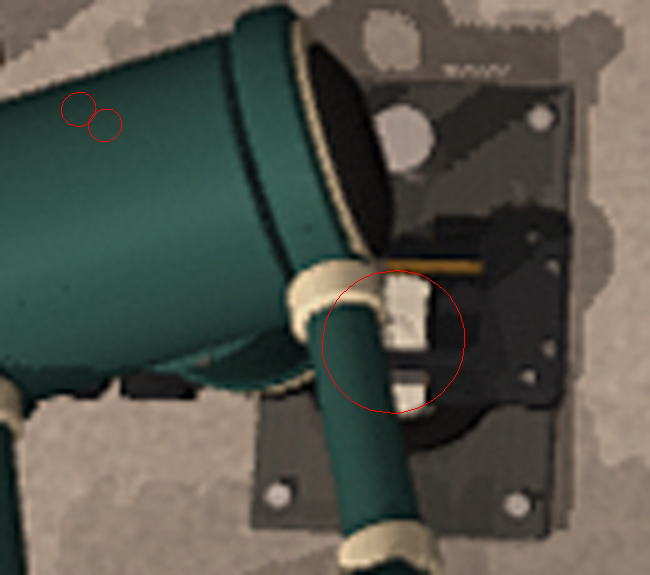

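```bash
python3 - <<'E'
from h import *
o=observe();move_l(np.array(o["eef_pos"])+[0,0,.03],feed=.15)
gripper_to(.32)
goto(G(a0,.18),ori(-tg(a0),dn));st("above grip")
up=np.array([0,0,1.]);out=[]
for nm,(x,y,w,h) in(("top",(145,200,130,135)),("scene",(310,130,160,110))):
    p,d=snapshot(nm);c=cv2.resize(p[y:y+h,x:x+w],None,fx=4,fy=4,interpolation=cv2.INTER_CUBIC)
    for ctr,r in((plate+[0,0,.03],.03),(G(a0,.113),.007),(G(a0,.071),.007)):
        cv2.polylines(c,[np.array([(proj(nm,k)-[x,y]+.5)*4 for k in circ(ctr,up,r)]).round().astype(np.int32)],True,(0,0,255),1)
    out.append(cv2.resize(c,(int(c.shape[1]*440/c.shape[0]),440)))
    if nm=="top":
        C=cloud("top",d);z=C[...,2];m=(abs(C[...,0]-.49)<.05)&(abs(C[...,1]-.1775)<.05)&(z>.054)&(z<.066);q=C[m]
        print("stack",m.sum(),cv2.minEnclosingCircle(q[:,:2].astype(np.float32)),q.mean(0))
o=np.hstack(out);cv2.imwrite("pics/t3.png",cv2.resize(o,None,fx=min(1,800/o.shape[1]),fy=min(1,800/o.shape[1])))
E
```

```text
above grip t 26.84 [0.5819 0.2994 0.1799] F [ 0.1 -0.3 -0.2] open 0.321 q [ 0.44  0.27  1.71 -0.    1.16  0.49]
stack 536 ((0.49014556407928467, 0.17733360826969147), 0.030004868283867836) [0.48994742 0.17701973 0.05941202]
```

View pics/t3.png

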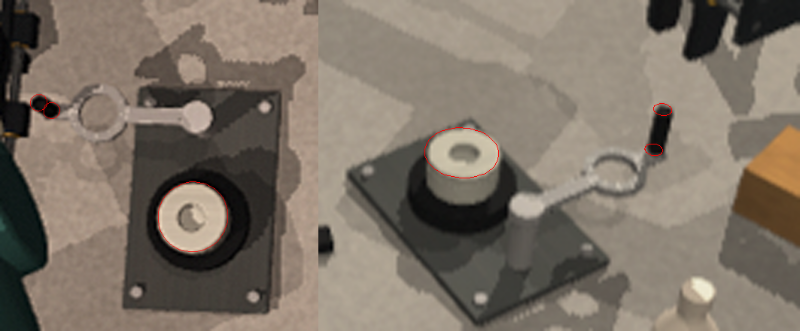

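The stack is flat and centred within about 0.5 mm, and the predicted grip position matches in both views. Swinging the arm now.

```bash
python3 - <<'E'
from h import *
move_l(G(a0,.125),feed=.15);move_l(G(a0),feed=.06);st("caged")
gripper_to(.23,5);st("closed in")   # ~20 mm gap round the 14 mm stub
def ft(a): return float(np.dot(observe()["contact_force"],tg(a)))
for a in np.linspace(a0,a1-.06,11)[1:]:
    move_l(G(a),ori(-tg(a),dn),feed=.06);print(round(a,2),round(ft(a),1),end=" | ")
f0=ft(a);print("drag",f0)
while a<a1+.12:
    a+=.006;move_l(G(a),ori(-tg(a),dn),feed=.02);f=ft(a);print(round(a-a1,3),round(f,1),end=" | ")
    if f<f0-12 or f<-25:break
st("\nhome");p,d=snapshot("scene");cv2.imwrite("pics/s4.png",p)
E
```

```text
caged t 28.32 [0.5822 0.2998 0.0821] F [-0.9 -0.4  0.7] open 0.321 q [ 0.44  0.36  1.79 -0.    1.    0.49]
closed in t 28.66 [0.5822 0.2998 0.0824] F [-0.3  0.3 -0. ] open 0.227 q [0.44 0.36 1.79 0.   1.   0.49]
1.67 -0.1 | 1.82 -0.1 | 1.98 -0.5 | 2.13 -0.5 | 2.28 -0.7 | 2.44 -0.5 | 2.59 0.3 | 2.74 -0.1 | 2.9 -0.4 | 3.05 0.0 | drag 0.049964794854092776
-0.054 -0.4 | -0.048 -1.2 | -0.042 -0.0 | -0.036 -0.3 | -0.03 -0.2 | -0.024 -0.5 | -0.018 -0.6 | -0.012 -0.8 | -0.006 -0.4 | -0.0 0.7 | 0.006 0.4 | 0.012 -0.7 | 0.018 0.6 | 0.024 -3.3 | 0.03 -6.2 | 0.036 -8.8 | 0.042 -10.6 | 0.048 -9.8 | 0.054 -10.3 | 0.06 -10.3 | 0.066 -9.9 | 0.072 -9.5 | 0.078 -9.1 | 0.084 -10.0 | 0.09 -10.2 | 0.096 -9.6 | 0.102 -11.0 | 0.108 -11.4 | 0.114 -10.2 | 0.12 -10.2 | 0.126 -9.8 | 
home t 41.08 [0.4525 0.1651 0.0821] F [ 3.  10.1 -7. ] open 0.474 q [ 0.3   0.05  2.16  0.    0.92 -1.37]
```

```bash
python3 - <<'E'
from h import *
move_l(G(a1+.02),ori(-tg(a1),dn),feed=.05);gripper_to(.40,10);st("freed")
move_l(G(a1+.02,.125),feed=.12);move_l(G(a1+.02,.20),feed=.2);o=st("up")
goto([.30,-.45,.25],pick([.30,-.45,.25],syv,dn)[1]);st("away")
up=np.array([0,0,1.]);out=[]
for nm,(x,y,w,h) in(("top",(145,200,130,135)),("scene",(310,130,160,110))):
    p,d=snapshot(nm);cv2.imwrite(f"pics/{nm}5.png",p);c=cv2.resize(p[y:y+h,x:x+w],None,fx=4,fy=4,interpolation=cv2.INTER_CUBIC)
    for ctr,r in((plate+[0,0,.041],.025),(G(a1,.113),.007),(G(a1,.071),.007)):
        cv2.polylines(c,[np.array([(proj(nm,k)-[x,y]+.5)*4 for k in circ(ctr,up,r)]).round().astype(np.int32)],True,(0,0,255),1)
    out.append(cv2.resize(c,(int(c.shape[1]*440/c.shape[0]),440)))
    if nm=="top":
        C=cloud("top",d);z=C[...,2];m=(abs(C[...,0]-.49)<.07)&(abs(C[...,1]-.1775)<.05)&(z>.1)&(z<.12);print("grip top",m.sum(),C[m].mean(0),"exp",G(a1,.113))
        m=(np.hypot(C[...,0]-.49,C[...,1]-.1775)<.03)&(z>.066)&(z<.076);print("ring",m.sum(),cv2.minEnclosingCircle(C[m][:,:2].astype(np.float32)))
o=np.hstack(out);cv2.imwrite("pics/t5.png",cv2.resize(o,None,fx=min(1,800/o.shape[1]),fy=min(1,800/o.shape[1])))
E
```

```text
freed t 41.96 [0.4505 0.176  0.082 ] F [ 0.6 -0.2  0.1] open 0.397 q [ 0.32  0.06  2.15 -0.    0.93 -1.22]
up t 42.99 [0.45   0.1761 0.1989] F [ 0.8  0.1 -0.2] open 0.398 q [ 0.32 -0.07  2.05 -0.    1.17 -1.22]
away t 45.29 [ 0.3005 -0.4494  0.2498] F [-0.8 -0.5  0.8] open 0.398 q [-1.03  0.    1.88  0.    1.26  0.57]
grip top 41 [0.45058866 0.17855334 0.11124883] exp [0.45051974 0.17875643 0.113     ]
ring 283 ((0.490457683801651, 0.17844699323177338), 0.02944888547062874)
```

View pics/t5.png

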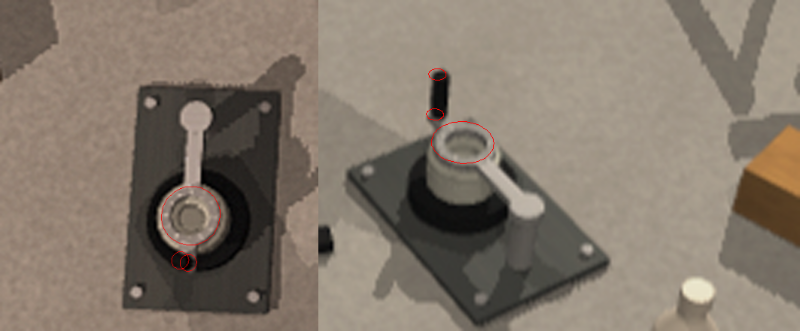

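```bash
python3 - <<'E'
from h import *
a,b=cv2.imread("pics/top0.png"),cv2.imread("pics/top5.png")
for nm,(u,v) in dict(case=(393,328),wrench=(305,308),jar=(431,170),bottle=(220,175),plate=(293,185),box=(122,210),plain=(371,218),green=(370,164),yellow=(513,263)).items():
    A,B=[cv2.cvtColor(i,cv2.COLOR_BGR2GRAY).astype(np.float32)[v-28:v+28,u-28:u+28] for i in(a,b)]
    print(nm,np.round(cv2.phaseCorrelate(A,B,cv2.createHanningWindow((56,56),cv2.CV_32F)),2),end=" ")
finish_job();st("\ndone")
E
```

```text
Traceback (most recent call last):
ValueError: setting an array element with a sequence. The requested array has an inhomogeneous shape after 1 dimensions. The detected shape was (2,) + inhomogeneous part.
```

```bash
python3 - <<'E'
from h import *
a,b=cv2.imread("pics/top0.png"),cv2.imread("pics/top5.png")
for nm,(u,v) in dict(case=(393,328),wrench=(305,308),jar=(431,170),bottle=(220,175),plate=(293,185),box=(122,210),plain=(371,218),green=(370,164),yellow=(513,263)).items():
    A,B=[cv2.cvtColor(i,cv2.COLOR_BGR2GRAY).astype(np.float32)[v-28:v+28,u-28:u+28] for i in(a,b)]
    s,r=cv2.phaseCorrelate(A,B,cv2.createHanningWindow((56,56),cv2.CV_32F));print(nm,np.round(s,2),round(r,2),end=" ")
finish_job();print("\ndone")
E
```

```text
case [ 0.09 -0.05] 0.96 wrench [0.06 0.01] 0.91 jar [-0.  0.] 1.0 bottle [-0.04 -0.05] 0.98 plate [0.02 0.03] 0.98 box [-0.05  0.01] 0.97 plain [0.01 0.01] 0.99 green [-0.1 -0. ] 0.99 yellow [-0.12  0.17] 0.66 the job is handed in; nothing more can be done

done
```

The target is built and handed in. The thick disc lies on the plate, the holed disc lies on top of it, and the retaining arm is swung home. The robot's clock read 45.3 s at my last reading, against the 62 s limit.

- **Stack:** both discs lie flat, with top faces at about 0.050 and 0.059 m. They sit within about 1 mm of the plate's centre. Each was lowered in small steps to about 8–9 N of contact before release.
- **Retaining arm:** resistance rose just where the stop should be, to about 10 N. The light 5 N grip let the fingers spread there, so 10 N was the most I pushed. Afterwards the camera showed the grip within 0.3 mm of its computed home position, which rests on a stage angle I read as good to about half a degree.
- **Other things:** the bystanders, the plain disc and the green ring show no image shift above 0.1 pixel. The yellow disc's match was weaker (0.66, shift about 0.2 pixel). The arm's moving shadow may explain that, since I did not work near the disc. I did not look at it any closer.

One check failed: an early fingertip-height calculation had no depth points. I checked the fingertips by eye and by projecting their position into the picture instead.

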